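Hold a filter cube in the corner of its alignment plate

ROBOT

A 6-joint arm with a two-finger parallel gripper is mounted at the origin on a cart in front of the work surface, level with it; the furniture and walls round the work are solid. World frame = base frame: x ahead of the robot, y to its left, z up, the work surface at z = 0. Lengths are in mm, angles in rad, forces in N, time in s.
With the tool pointing down it reaches from about 300 to 775 mm from the base axis. Payload 14.6 kg.
Tool frame: the origin (TCP) lies at the very end of the fingers, on their centre line; the grasp point (between the pads) lies 19 mm behind it; z points along the fingers, y is the line along which they close (so a half turn about z gives the same grasp; the last joint's range is limited). The gripper opens to 94 mm and grips with 3 to 60 N. Pads are 16 mm wide; open, the fingers measure 119 mm over their backs; the gripper's body (75 mm by 177 mm) begins 78 mm behind the grasp point.
Start: joints at [1.082, 0.3, 1.521, -0, 1.321, -0.067], TCP at [225.168, 501.785, 205.446] pointing down, gripper open.
Joint ranges: [-3.03, 3.03], [-0.79, 2.21], [0.23, 2.52], [-1.04, 4.18], [0, 3.07], [-2.55, 2.55]. Speed limits (rad/s): [2.22, 2.22, 2.57, 3.14, 3.14, 3.14].

INTERFACE

Orientations are given as [roll, pitch, yaw] about the fixed x, y, z axes, in that order (R = Rz(yaw) Ry(pitch) Rx(roll)).
In Python, from cell import read_state, viewer, manip, models gives the robot as it stands.
- The arm moves only by the tool carry_out, never from a script. Its argument "deltas" is a list of rows, each an object with "dp": the shift along the tool's x, y, z in mm, a list of three; "roll": the turn about the tool's z in degrees; "gripper": the opening, from -1 (shut) to 1 (fully open), so that 0 is half open. In form: [{"dp": [tx, ty, tz], "roll": roll, "gripper": gripper}, ...]. A call has 1 to 12 rows; each row is the pose to reach, as a shift and turn from the pose commanded when the call began, along the tool's axes at that moment; what a row does not reach only later rows make up. A row lasts 1/12 s, in which the tool goes at most 41.7 mm and 7.16 degrees, less where a joint would pass 70% of its speed; a pose out of reach is approached as far as the arm can. A call with a gripper value outside its range is refused whole. The fingers move at their own pace and stop on an object; "newtons" is the grip in N (left out, the last holds). Time passes only in rows, so rows that repeat a pose let the fingers close. It gives the time, the measured TCP pose, the force, the opening and the grip force at its end, in the units of the state.
- read_state(): the state, without advancing time (a new reading comes with each control period).
- viewer.camera(name): name is "scene" or "top"; returns the picture (480x640x3 uint8, red, green, blue); there is no depth.
- viewer.camera_params(name): a dict with "fovy" (degrees; the focal length in pixels is half the picture's height over the tangent of half this angle, whatever the lens; pixels are square), "cx", "cy" (the principal point, pixels), "k1" (the pictures are not rectified: a ray, as slopes to the right and down, at radius r is drawn at 1 + k1 r^2 times it, then the intrinsics apply), "eye" and "attitude" of the camera in the world. Camera axes: x right, y up, looking along -z (the intrinsics and any distortion apply to the point x, -y, -z); pixel columns grow to the right and rows downward; lengths in mm; the calibration is good to about 2 mm. A picture is of the moment at which its call begins. camera_params takes no time and is no camera call.
- manip.sign_off(): hands the job in; it is judged then, once.
Trained networks look in the newest picture that a camera, given by its name, has taken for a name from the list of things; names that differ only in an ending like _2 or _b are one class to them, and where a whole thing is asked for, a point or a joint stands for the part that bears it (a point fixed in the world has none). Each returns a list of dicts, best first, with "p" (0 to 1); they miss things now and then, are a little off and sometimes report something else, mostly with a low value. They report only what shows in the picture. A call takes as long as a camera call.
- models.cut_out(camera, label): "region" (480x640 bool, what is visible of it) and "box" ([left, top, right, bottom] in pixels, round what is visible of it).
The state is a dict: "clock": time; "joints": joint angles; "qd": joint speeds; "effort": joint torques, N m; "eef_pos": TCP position; "eef_rot": TCP orientation; "wrist_force": force on the tool from outside, world axes, zero at the start; "moment": the same for the moment, N m; "finger_gap": finger opening in mm; "finger_force": force on a finger pad.
Only numpy, scipy, OpenCV 4.12 (cv2) and the standard library are available. Lean on these libraries where they do the work, as an engineer would, in place of code of your own. Each camera call takes 0.05 s, during which the arm holds its last target. There are 200 camera calls.

TASK

Pick up the black microscope filter cube and set it flat on the aluminium alignment plate, its long side along the long steel stop and its orange-window end facing away from the short steel stop. Press it into the corner so that it bears on both stops at once, and finish while still gripping it and pressing it firmly, but not hard, against both. Leave the bottle, petri dish and tape roll where they are.

Things in the scene. Friction and masses are not known exactly. Their poses are not given: they have to be found in the camera images.
- cube: black filter cube, a rigid rectangular box 64 (its x) by 40 (its y) by 52 mm high (z), 0.15 to 0.3 kg, loose on the bench. Origin: centre of its underside. The 40 mm width (y) is the one to grip; its plain long sides are free for the fingers. A brass ring with a glass window is on top; a brass ring with an orange window is on the end that faces its own -x
- window (a point): centre of the orange window, on the -x end face of the cube, 26 mm above its underside
- plate: aluminium alignment plate 130 (x) by 100 (y) by 10 mm, fixed to the bench; origin at the centre of its underside, z up. Two fixed steel stops stand on it, 12 mm high (top 22 mm above the bench), inside corner towards +x, +y. Friction between the cube and the plate (about 0.5 to 0.7 times the downward force) can feel like a stop: press down only lightly while pushing sideways.
- long_stop: the long steel stop, 88 mm long, along the plate's x on its +y side; the face to press against looks to the plate's -y and lies at y = +30 mm in the plate's frame. Origin and axes coincide with the plate's. A true push of 5 to 15 N on each stop is right; a much harder push tips the cube
- end_stop: the short steel stop, 64 mm long, along the plate's y at its +x end; the face to press against looks to the plate's -x and lies at x = +45 mm in the plate's frame. Origin and axes coincide with the plate's
- seat (a point): where the cube's origin comes to lie when it sits home in the corner: on the plate's top face (10 mm above the bench), 32 mm from the end stop's face and 20 mm from the long stop's face; axes as the plate's. The cube's axes are then parallel to these, with its orange window towards -x
- violet_bottle: bystander: violet stain bottle with white nozzle, 47 mm across, 104 mm tall, standing; origin at the centre of its underside
- petri: bystander: clear petri dish, 63 mm across, 14 mm high; origin at the centre of its underside
- tape: bystander: beige tape roll, 68 mm across, 18 mm high, lying flat; origin at the centre of its underside

How it is judged (in metres and radians):
On the way:
1. the cube is lifted clear of the bench in the gripper (height (world z) of cube above 0.02 m and contact force between the fingers and cube above 1 N and contact force between cube and plate below 0.1 N), for 0.2 s.
At the end, for the whole second after the job is handed in: The cube sits flat on the plate (within 3 mm in height, upright to 0.07 rad) in the corner, within 3 mm of the seat each way and square to within 0.07 rad, orange window away from the short stop; it is held by the fingers, at rest, and presses on each of the two stops with 1.5 to 40 N (x of cube in the frame of seat between -0.003 and 0.003 m and y of cube in the frame of seat between -0.003 and 0.003 m and z of cube in the frame of seat between -0.002 and 0.003 m and angle between the x axis of cube and the x axis of plate, either way round below 0.07 rad and angle between cube's own z axis and vertical below 0.07 rad and x of window in the frame of seat below -0.025 m and contact force between cube and long_stop between 1.5 and 40 N and contact force between cube and end_stop between 1.5 and 40 N and contact force between the fingers and cube above 1 N and linear speed of cube below 0.01 m/s); the arm keeps its last pose, push and grip.
It fails at once if the violet stain bottle is disturbed (moved by more than 20 mm) (distance of violet_bottle from where it was at the start of the episode above 0.02 m).
It fails at once if the petri dish is disturbed (moved by more than 20 mm) (distance of petri from where it was at the start of the episode above 0.02 m).
It fails at once if the roll of tape is disturbed (moved by more than 20 mm) (distance of tape from where it was at the start of the episode above 0.02 m).
It fails at once if a stop is rammed with more than 60 N (contact force between cube and long_stop above 60 N or contact force between cube and end_stop above 60 N).
It also fails if it takes over 61 s, if anything falls off the work surface, if the arm or the gripper's body presses on something with over 40 N, if the wrist force passes 120 N, or if a joint passes its speed limit or range.

## Working session

There is one attempt and no reset: what is moved stays moved. The work goes in short steps, Python scripts to look and compute and a tool call to move; the robot and the scene stay as the last step left them, time stands still between calls to the robot, and variables do not carry over. Pictures are saved under pics/ and viewed, at most 10 in all, crops included, and the job is handed in when it is done.

Besides the shell and the picture viewer there is one more tool, called after "Call:" in YAML: its name, and indented under it one key for each argument. carry_out: Moves the arm, as the interface text tells. Its arguments: {"type":"object","properties":{"deltas":{"type":"array"},"newtons":{"type":"number"}},"required":["deltas"]}

```bash
mkdir -p pics; cat > h.py <<'E'
import numpy as np,cv2
from cell import read_state, viewer, manip, models
E
python3 - <<'E'
from h import *
s=read_state(); print(s)
for c in ("scene","top"):
    p=viewer.camera_params(c); print(c,p)
    im=viewer.camera(c); cv2.imwrite(f"pics/{c}0.png",im[:,:,::-1])
    for l in ("cube","plate","window","long_stop","end_stop","violet_bottle","petri","tape"):
        r=models.cut_out(c,l)
        print(c,l,[(round(d["p"],2),[int(v) for v in d["box"]]) for d in r[:3]])
        if r: np.save(f"pics/{c}_{l}.npy",r[0]["region"])
E
```

```text
{'clock': 0.0, 'joints': array([ 1.08235761e+00,  3.00492201e-01,  1.52159803e+00, -7.15640204e-06,
        1.32069881e+00, -6.66422860e-02]), 'qd': array([-0.00020314, -0.0005992 ,  0.0009846 ,  0.00111304, -0.00024012,
       -0.00036815]), 'effort': array([ 1.01253620e-03, -5.31807768e+01, -3.52741277e+01,  7.08496361e-02,
        2.42885237e-02, -3.87166165e-05]), 'eef_pos': array([225.06847558, 501.54437432, 204.86758723]), 'eef_rot': array([-3.14039845e+00, -7.27551134e-05,  2.71979795e+00]), 'wrist_force': array([-0.07334857, -0.05601091, -0.86649632]), 'moment': array([ 0.0171485 , -0.03451597,  0.00380335]), 'finger_force': 0.0, 'finger_gap': 94.35683201724643}
scene {'fovy': 50.403444644956394, 'cx': 316.89717182200616, 'cy': 240.77360880027274, 'k1': -0.030974083164622173, 'eye': array([-231.29927255,   -1.63338227,  849.16751989]), 'attitude': array([ 0.77315163,  0.01361541, -1.6595372 ])}
scene cube [(0.56, [351, 245, 386, 286])]
scene plate [(0.94, [184, 246, 253, 305])]
scene window [(0.85, [352, 241, 384, 285])]
scene long_stop [(0.67, [188, 253, 216, 282])]
scene end_stop [(0.67, [222, 248, 246, 264]), (0.62, [276, 219, 311, 250])]
scene violet_bottle [(0.6, [243, 206, 266, 241])]
scene petri [(0.74, [412, 271, 439, 297])]
scene tape []
top {'fovy': 49.86910688741887, 'cx': 313.30404958907536, 'cy': 238.195368527506, 'k1': -0.14027054449883672, 'eye': array([448.37966342, -41.89404207, 985.06683987]), 'attitude': array([ 0.10026778, -0.00853794, -1.57562918])}
top cube [(0.9, [360, 252, 394, 290])]
top plate [(0.85, [163, 217, 245, 299])]
top window [(0.73, [360, 249, 397, 290])]
top long_stop [(0.54, [169, 229, 198, 272]), (0.43, [360, 250, 395, 287])]
top end_stop [(0.56, [208, 228, 240, 250])]
top violet_bottle [(0.7, [237, 182, 262, 210]), (0.66, [358, 250, 393, 291])]
top petri [(0.7, [421, 278, 452, 314])]
top tape [(0.6, [274, 187, 309, 224])]
```

View pics/top0.png

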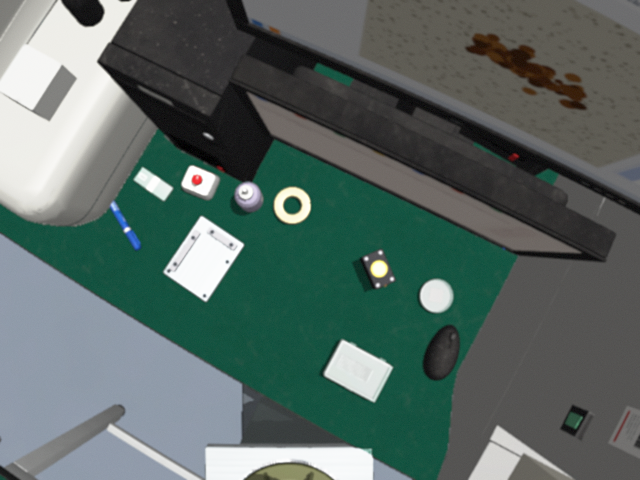

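View pics/scene0.png

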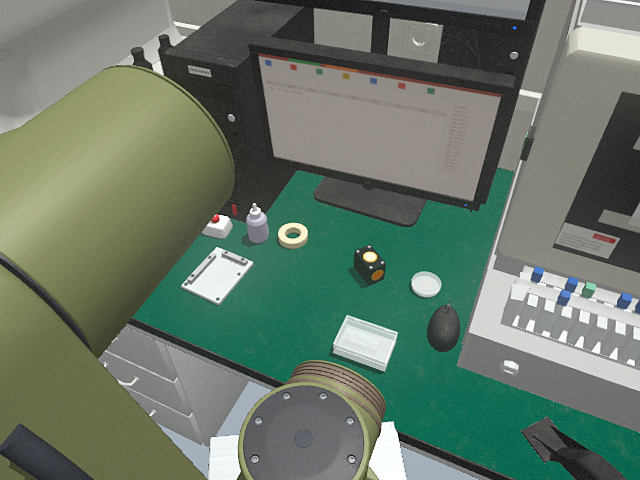

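The top view shows the plate at about (204,258) with its stop corner towards (202,222), the cube at (378,268), the bottle at (248,197), the tape at (292,205) and the petri dish at (436,296). The scene view shows the orange window at (377,275). I'll look closer at the plate and cube.

```bash
cat >> h.py <<'E'
from scipy.spatial.transform import Rotation as Ro
P={c:viewer.camera_params(c) for c in ("scene","top")}
def proj(c,X):
    p=P[c]; f=240/np.tan(np.radians(p["fovy"]/2))
    q=(np.atleast_2d(X)-p["eye"])@Ro.from_euler("xyz",p["attitude"]).as_matrix()
    u=np.c_[q[:,0]/-q[:,2],-q[:,1]/-q[:,2]]
    u=u*(1+p["k1"]*(u**2).sum(1,keepdims=True))
    return u*f+[p["cx"],p["cy"]]
def unproj(c,uv,z):
    from scipy.optimize import least_squares
    return least_squares(lambda a:(proj(c,[a[0],a[1],z])[0]-uv),[450,0],x_scale=100).x
def body(x,y,yaw,pts,z=0):
    pts=np.atleast_2d(np.float64(pts)); C,S=np.cos(yaw),np.sin(yaw)
    return np.c_[x+C*pts[:,0]-S*pts[:,1],y+S*pts[:,0]+C*pts[:,1],z+pts[:,2]]
E
python3 - <<'E'
from h import *
for n,uv,z in (("plate",(204,258),10),("cube",(378,268),52),("bottle",(248,197),90),("tape",(292,205),18),("petri",(436,296),14)):
    print(n,unproj("top",uv,z).round(1))
t=cv2.imread("pics/top0.png"); s=cv2.imread("pics/scene0.png")
r=lambda i,x,y,w,h:cv2.resize(i[y:y+h,x:x+w],(400,300) ,interpolation=cv2.INTER_CUBIC)
cv2.imwrite("pics/crop0.png",np.vstack([np.hstack([r(t,148,215,120,90),r(t,348,240,80,60)]),np.hstack([r(s,160,235,120,90),r(s,330,235,80,60)])]))
E
```

```text
plate [509.4 157.2]
cube [ 487.4 -167.3]
bottle [611.7  64.6]
tape [609.1 -10.5]
petri [ 435.2 -282.3]
```

View pics/crop0.png

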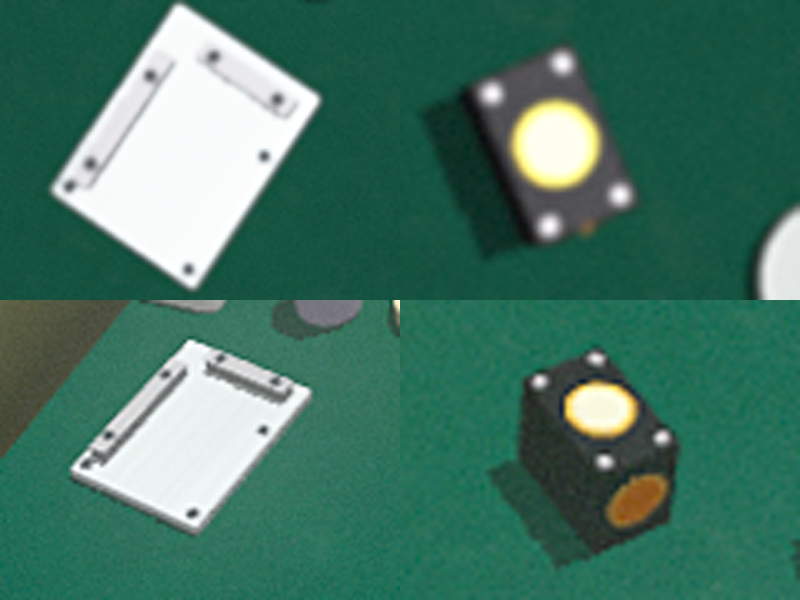

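```bash
python3 - <<'E'
from h import *
from scipy.optimize import least_squares
sg=np.array([[1,1],[1,-1],[-1,-1],[-1,1]])
D={"plate":(65,50,10,{"top":[(201.4,215.6),(244.3,244.4),(205.9,302),(163.6,272)],"scene":[(217,247),(253.3,262.9),(218.5,303),(181.6,285.4)]}),
"cube":(32,20,52,{"top":[(360.4,257),(382,249),(395.2,279),(374,288.6)],"scene":[(355,251),(370,244.6),(385.6,262.4),(371,271.6)]})}
for n,(a,b,h,o) in D.items():
    pts=np.c_[sg*[a,b],[h]*4]
    for cs in (["top"],["scene"],["top","scene"]):
        f=lambda v:np.concatenate([(proj(c,body(*v,pts))-o[c]).ravel() for c in cs])
        r=least_squares(f,[500,0,-.5 if n=="plate" else .4],x_scale=[100,100,1]); print(n,cs,r.x.round(3),"rms px",np.sqrt((r.fun**2).mean()).round(2))
E
```

```text
plate ['top'] [508.74  157.869  -0.589] rms px 0.21
plate ['scene'] [507.777 160.04   -0.593] rms px 0.49
plate ['top', 'scene'] [508.387 158.86   -0.591] rms px 0.56
cube ['top'] [ 4.86781e+02 -1.67183e+02  3.93000e-01] rms px 0.83
cube ['scene'] [ 4.84740e+02 -1.67804e+02  4.22000e-01] rms px 0.72
cube ['top', 'scene'] [ 4.86167e+02 -1.67512e+02  4.04000e-01] rms px 0.86
```

```bash
cat >> h.py <<'E'
def go(x,y,z,yaw):
    s=read_state(); R=Ro.from_euler("xyz",s["eef_rot"]).as_matrix()
    d=R.T@(np.array([x,y,z])-s["eef_pos"]); r=-np.degrees((yaw-s["eef_rot"][2]+np.pi/2)%np.pi-np.pi/2)
    print("t",round(s["clock"],2),"pos",s["eef_pos"].round(1),"rpy",s["eef_rot"].round(3),"F",s["wrist_force"].round(1),"M",s["moment"].round(2),"gap",round(s["finger_gap"],1),round(s["finger_force"],1),"j6",round(s["joints"][5],2))
    print("dp",d.round(1),"roll",round(r,1))
E
python3 - <<'E'
from h import *
go(486.2,-167.5,130,.404)
for n,uv in (("tower corner",(252,183)),("tower mid",(215,163)),("stand",(430,200))): print(n,unproj("top",uv,0).round())
print(unproj("scene",(370,220),5).round(), unproj("scene",(425,222),5).round())
E
```

```text
t 0.9 pos [225.2 501.8 205.4] rpy [-3.142 -0.     2.72 ] F [ 0.3 -0.1 -1.1] M [ 0.01 -0.   -0.04] gap 94.3 0.0 j6 -0.07
dp [-512.2 -503.8   75.4] roll -47.3
tower corner [656.  68.]
tower mid [696. 141.]
stand [ 621. -279.]
[ 647. -196.] [ 626. -326.]
```

Call:
carry_out:
  deltas:
    - {"dp": [-42,-42,0],"roll": -7,"gripper": 1}
    - {"dp": [-512,-503,60],"roll": -47,"gripper": 1}
    - {"dp": [-512,-503,60],"roll": -47,"gripper": 1}
    - {"dp": [-512,-503,60],"roll": -47,"gripper": 1}
    - {"dp": [-512,-503,60],"roll": -47,"gripper": 1}
    - {"dp": [-512,-503,60],"roll": -47,"gripper": 1}
    - {"dp": [-512,-503,60],"roll": -47,"gripper": 1}
    - {"dp": [-512,-503,60],"roll": -47,"gripper": 1}
    - {"dp": [-512,-503,60],"roll": -47,"gripper": 1}
    - {"dp": [-512,-503,60],"roll": -47,"gripper": 1}
    - {"dp": [-512,-503,60],"roll": -47,"gripper": 1}
    - {"dp": [-512,-503,60],"roll": -47,"gripper": 1}

```text
clock: 1.9
eef_pos: [397.0, 62.1, 167.7]
eef_rot: [-3.141, 0.001, -2.743]
wrist_force: [0.9, 0.3, -0.2]
finger_gap: 94.0
finger_force: 0.0
```

```bash
python3 -c "
from h import *
go(486.2,-167.5,100,.404)"
```

```text
t 1.9 pos [397.   62.1 167.7] rpy [-3.141e+00  1.000e-03 -2.743e+00] F [ 0.9  0.3 -0.2] M [ 0.09 -0.03  0.01] gap 94.0 0.0 j6 -1.91
dp [   7.  -246.2   67.8] roll -0.3
```

Call:
carry_out:
  deltas:
    - {"dp": [7,-246,67],"roll": 0,"gripper": 1}
    - {"dp": [7,-246,67],"roll": 0,"gripper": 1}
    - {"dp": [7,-246,67],"roll": 0,"gripper": 1}
    - {"dp": [7,-246,67],"roll": 0,"gripper": 1}
    - {"dp": [7,-246,67],"roll": 0,"gripper": 1}
    - {"dp": [7,-246,67],"roll": 0,"gripper": 1}
    - {"dp": [7,-246,67],"roll": 0,"gripper": 1}
    - {"dp": [7,-246,67],"roll": 0,"gripper": 1}
    - {"dp": [7,-246,67],"roll": 0,"gripper": 1}

```text
clock: 2.65
eef_pos: [485.4, -164.8, 100.4]
eef_rot: [3.141, -0.0, -2.744]
wrist_force: [-0.6, -0.1, -0.3]
finger_gap: 94.3
finger_force: 0.0
```

```bash
python3 -c "
from h import *
go(486.2,-167.5,16,.404)"
```

```text
t 2.65 pos [ 485.4 -164.8  100.4] rpy [ 3.141 -0.    -2.744] F [-0.6 -0.1 -0.3] M [ 0.06 -0.01 -0.04] gap 94.3 0.0 j6 -2.37
dp [ 0.2 -2.8 84.4] roll -0.3
```

Call:
carry_out:
  deltas:
    - {"dp": [0,-1,30],"roll": 0,"gripper": 1}
    - {"dp": [0,-1,60],"roll": 0,"gripper": 1}
    - {"dp": [0,-1,84],"roll": 0,"gripper": 1}
    - {"dp": [0,-1,84],"roll": 0,"gripper": 1}
    - {"dp": [0,-1,84],"roll": 0,"gripper": 1}

```text
clock: 3.07
eef_pos: [485.9, -165.0, 17.1]
eef_rot: [3.141, -0.001, -2.742]
wrist_force: [0.2, -0.4, 0.1]
finger_gap: 94.1
finger_force: 0.0
```

```bash
python3 - <<'E'
from h import *
go(486.2,-167.5,16,.404)
t=viewer.camera("top")[:,:,::-1]; s=viewer.camera("scene")[:,:,::-1]
r=lambda i,x,y,w,h:cv2.resize(i[y:y+h,x:x+w],(400,400) ,interpolation=cv2.INTER_CUBIC)
cv2.imwrite("pics/c1.png",np.hstack([r(t,300,190,160,160),r(s,290,180,160,160)]))
E
```

```text
t 3.07 pos [ 485.9 -165.    17.1] rpy [ 3.141e+00 -1.000e-03 -2.742e+00] F [ 0.2 -0.4  0.1] M [ 0.13  0.03 -0.02] gap 94.1 0.0 j6 -2.37
dp [ 0.7 -2.5  1.1] roll -0.2
```

View pics/c1.png

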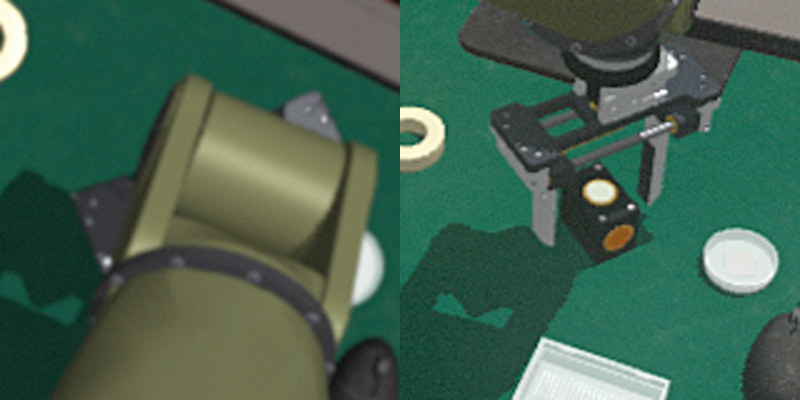

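The fingers straddle the cube (scene crop, cube at about (600,215)), and the petri dish is clear. I'll close.

Call:
carry_out:
  deltas:
    - {"dp": [0,-2,0],"roll": 0,"gripper": -0.3}
    - {"dp": [0,-2,0],"roll": 0,"gripper": -0.3}
    - {"dp": [0,-2,0],"roll": 0,"gripper": -0.3}
    - {"dp": [0,-2,0],"roll": 0,"gripper": -0.3}
    - {"dp": [0,-2,0],"roll": 0,"gripper": -0.3}
    - {"dp": [0,-2,0],"roll": 0,"gripper": -0.3}
    - {"dp": [0,-2,0],"roll": 0,"gripper": -0.3}
    - {"dp": [0,-2,0],"roll": 0,"gripper": -0.3}
    - {"dp": [0,-2,0],"roll": 0,"gripper": -0.3}
    - {"dp": [0,-2,0],"roll": 0,"gripper": -0.3}
  newtons: 30

```text
clock: 4.0
eef_pos: [486.8, -167.9, 16.5]
eef_rot: [3.141, -0.0, -2.743]
wrist_force: [-0.1, 0.9, 1.7]
finger_gap: 39.4
finger_force: 30.0
```

Call:
carry_out:
  deltas:
    - {"dp": [0,0,-20],"roll": 0,"gripper": -0.3}
    - {"dp": [0,0,-45],"roll": 0,"gripper": -0.3}
    - {"dp": [0,0,-70],"roll": 0,"gripper": -0.3}
    - {"dp": [0,0,-80],"roll": 0,"gripper": -0.3}
    - {"dp": [0,0,-80],"roll": 0,"gripper": -0.3}
    - {"dp": [0,0,-80],"roll": 0,"gripper": -0.3}

```text
clock: 4.5
eef_pos: [486.6, -168.0, 95.8]
eef_rot: [3.141, -0.0, -2.743]
wrist_force: [-0.0, 0.2, -1.5]
finger_gap: 39.6
finger_force: 30.0
```

```bash
python3 - <<'E'
from h import *
print(body(508.4,158.9,-.591,[[13,10,10],[3,0,10]]).round(1))
b=body(508.4,158.9,-.591,[[3,0,10]])[0]
go(b[0],b[1],90,-.591)
s=viewer.camera("scene")[:,:,::-1]
cv2.imwrite("pics/c2.png",cv2.resize(s[140:300,290:450],(400,400),interpolation=cv2.INTER_CUBIC))
E
```

```text
[[524.8 160.   10. ]
 [510.9 157.2  10. ]]
t 4.5 pos [ 486.6 -168.    95.8] rpy [ 3.141 -0.    -2.743] F [-0.   0.2 -1.5] M [ 0.05 -0.02  0.01] gap 39.6 30.0 j6 -2.37
dp [-148.6  290.3    5.8] roll 56.7
```

View pics/c2.png

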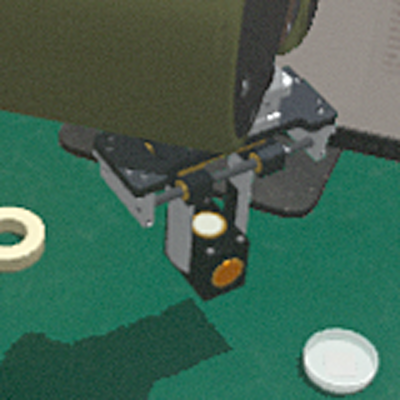

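The cube is lifted and upright in the fingers (crop (210,250)), orange window at (228,272). I'll carry it to above the plate.

Call:
carry_out:
  deltas:
    - {"dp": [-10,20,0],"roll": 4,"gripper": -0.3}
    - {"dp": [-25,50,0],"roll": 10,"gripper": -0.3}
    - {"dp": [-43,83,0],"roll": 16,"gripper": -0.3}
    - {"dp": [-60,116,0],"roll": 22,"gripper": -0.3}
    - {"dp": [-77,149,0],"roll": 28,"gripper": -0.3}
    - {"dp": [-94,182,0],"roll": 34,"gripper": -0.3}
    - {"dp": [-111,215,0],"roll": 40,"gripper": -0.3}
    - {"dp": [-128,248,0],"roll": 46,"gripper": -0.3}
    - {"dp": [-140,273,0],"roll": 52,"gripper": -0.3}
    - {"dp": [-148,290,0],"roll": 57,"gripper": -0.3}
    - {"dp": [-148,290,0],"roll": 57,"gripper": -0.3}
    - {"dp": [-148,290,0],"roll": 57,"gripper": -0.3}

```text
clock: 5.55
eef_pos: [509.9, 157.0, 94.9]
eef_rot: [-3.14, -0.002, 2.548]
wrist_force: [-0.1, -0.4, -1.8]
finger_gap: 39.7
finger_force: 30.0
```

```bash
python3 - <<'E'
from h import *
go(510.9,157.2,60,-.591)
s=viewer.camera("scene")[:,:,::-1];t=viewer.camera("top")[:,:,::-1]
r=lambda i,x,y:cv2.resize(i[y:y+150,x:x+150],(400,400),interpolation=cv2.INTER_CUBIC)
cv2.imwrite("pics/c3.png",np.hstack([r(s,150,160),r(t,130,160)]))
E
```

```text
t 5.55 pos [509.9 157.   94.9] rpy [-3.140e+00 -2.000e-03  2.548e+00] F [-0.1 -0.4 -1.8] M [0.06 0.03 0.01] gap 39.7 30.0 j6 -0.75
dp [-0.8  0.8 34.9] roll -0.1
```

View pics/c3.png

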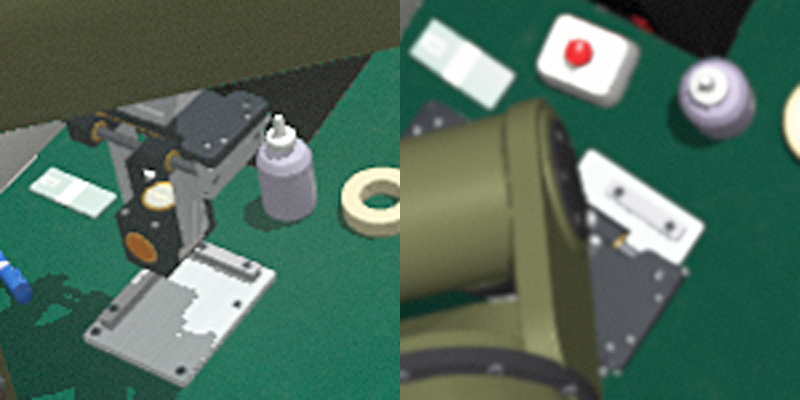

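The cube hangs above the plate, orange window at (140,248) towards the plate's -x end; the bottle (287,180) and tape (375,200) are clear. I'll descend.

Call:
carry_out:
  deltas:
    - {"dp": [0,0,25],"roll": 0,"gripper": -0.3}
    - {"dp": [0,0,50],"roll": 0,"gripper": -0.3}
    - {"dp": [0,0,62],"roll": 0,"gripper": -0.3}
    - {"dp": [0,0,64],"roll": 0,"gripper": -0.3}
    - {"dp": [0,0,65],"roll": 0,"gripper": -0.3}
    - {"dp": [0,0,65],"roll": 0,"gripper": -0.3}
    - {"dp": [0,0,65],"roll": 0,"gripper": -0.3}

```text
clock: 6.23
eef_pos: [511.4, 156.6, 32.7]
eef_rot: [3.14, 0.001, 2.545]
wrist_force: [-0.2, 0.4, -1.7]
finger_gap: 40.0
finger_force: 30.0
```

Call:
carry_out:
  deltas:
    - {"dp": [0,0,1.5],"roll": 0,"gripper": -0.3}
    - {"dp": [0,0,3],"roll": 0,"gripper": -0.3}
    - {"dp": [0,0,4],"roll": 0,"gripper": -0.3}
    - {"dp": [0,0,4],"roll": 0,"gripper": -0.3}
    - {"dp": [0,0,4],"roll": 0,"gripper": -0.3}

```text
clock: 6.65
eef_pos: [510.7, 156.7, 27.5]
eef_rot: [-3.141, -0.0, 2.545]
wrist_force: [-0.8, -0.5, -1.4]
finger_gap: 39.7
finger_force: 30.0
```

Call:
carry_out:
  deltas:
    - {"dp": [0,0,0.4],"roll": 0,"gripper": -0.3}
    - {"dp": [0,0,0.8],"roll": 0,"gripper": -0.3}
    - {"dp": [0,0,0.8],"roll": 0,"gripper": -0.3}
    - {"dp": [0,0,0.8],"roll": 0,"gripper": -0.3}

```text
clock: 6.98
eef_pos: [510.7, 156.7, 26.7]
eef_rot: [-3.142, -0.0, 2.545]
wrist_force: [-0.5, -0.2, -1.7]
finger_gap: 39.9
finger_force: 30.0
```

Call:
carry_out:
  deltas:
    - {"dp": [0,0,0.4],"roll": 0,"gripper": -0.3}
    - {"dp": [0,0,0.8],"roll": 0,"gripper": -0.3}
    - {"dp": [0,0,0.8],"roll": 0,"gripper": -0.3}
    - {"dp": [0,0,0.8],"roll": 0,"gripper": -0.3}

```text
clock: 7.32
eef_pos: [510.8, 156.7, 26.5]
eef_rot: [3.141, 0.0, 2.545]
wrist_force: [-3.6, -0.9, 6.0]
finger_gap: 39.8
finger_force: 30.0
```

Call:
carry_out:
  deltas:
    - {"dp": [0,0,-0.4],"roll": 0,"gripper": -0.3}
    - {"dp": [-1,1,-0.4],"roll": 0,"gripper": -0.3}
    - {"dp": [-2,2,-0.4],"roll": 0,"gripper": -0.3}
    - {"dp": [-3,3,-0.4],"roll": 0,"gripper": -0.3}
    - {"dp": [-4,4,-0.4],"roll": 0,"gripper": -0.3}
    - {"dp": [-5,5,-0.4],"roll": 0,"gripper": -0.3}
    - {"dp": [-6,6,-0.4],"roll": 0,"gripper": -0.3}
    - {"dp": [-6,6,-0.4],"roll": 0,"gripper": -0.3}
    - {"dp": [-6,6,-0.4],"roll": 0,"gripper": -0.3}

```text
clock: 8.07
eef_pos: [519.3, 158.4, 26.5]
eef_rot: [3.141, 0.0, 2.545]
wrist_force: [-0.8, -0.3, 4.4]
finger_gap: 39.9
finger_force: 30.0
```

```bash
cat >> h.py <<'E'
def st():
    go(524.8,160,26.5,-.591); s=read_state(); a=-.591
    e=np.array([[np.cos(a),np.sin(a)],[-np.sin(a),np.cos(a)]])
    print("plate-frame: pos",(e@(s["eef_pos"][:2]-[508.4,158.9])).round(2),"F",(e@s["wrist_force"][:2]).round(1),"Fz",s["wrist_force"][2].round(1))
E
python3 -c "
from h import *
st()"
```

```text
t 8.07 pos [519.3 158.4  26.5] rpy [3.141 0.    2.545] F [-0.8 -0.3  4.4] M [-0.01  0.45  0.04] gap 39.9 30.0 j6 -0.75
dp [-3.6  4.4  0. ] roll -0.3
plate-frame: pos [9.35 5.63] F [-0.5 -0.7] Fz 4.4
```

Call:
carry_out:
  deltas:
    - {"dp": [0,0.5,-0.2],"roll": 0,"gripper": -0.3}
    - {"dp": [0,1,-0.2],"roll": 0,"gripper": -0.3}
    - {"dp": [0,1.5,-0.2],"roll": 0,"gripper": -0.3}
    - {"dp": [0,2,-0.2],"roll": 0,"gripper": -0.3}
    - {"dp": [0,2.5,-0.2],"roll": 0,"gripper": -0.3}
    - {"dp": [0,2.5,-0.2],"roll": 0,"gripper": -0.3}

```text
clock: 8.57
eef_pos: [520.5, 160.4, 26.5]
eef_rot: [3.142, 0.0, 2.545]
wrist_force: [-0.7, -1.9, 2.0]
finger_gap: 39.8
finger_force: 30.0
```

```bash
python3 -c "
from h import *
st()"
```

```text
t 8.57 pos [520.5 160.4  26.5] rpy [3.142 0.    2.545] F [-0.7 -1.9  2. ] M [-0.33  0.07  0.01] gap 39.8 30.0 j6 -0.74
dp [-3.7  2.1  0. ] roll -0.3
plate-frame: pos [9.26 7.98] F [ 0.5 -1.9] Fz 2.0
```

Call:
carry_out:
  deltas:
    - {"dp": [0,0.4,0],"roll": 0,"gripper": -0.3}
    - {"dp": [0,0.8,0],"roll": 0,"gripper": -0.3}
    - {"dp": [0,1.2,0],"roll": 0,"gripper": -0.3}
    - {"dp": [0,1.2,0],"roll": 0,"gripper": -0.3}

```text
clock: 8.9
eef_pos: [521.2, 161.4, 26.6]
eef_rot: [3.141, 0.0, 2.545]
wrist_force: [-1.2, -1.4, 1.8]
finger_gap: 39.9
finger_force: 30.0
```

```bash
python3 -c "
from h import *
st()"
```

```text
t 8.9 pos [521.2 161.4  26.6] rpy [3.141 0.    2.545] F [-1.2 -1.4  1.8] M [-0.3   0.2  -0.02] gap 39.9 30.0 j6 -0.74
dp [-3.8  0.9  0.1] roll -0.3
plate-frame: pos [9.23 9.19] F [-0.2 -1.9] Fz 1.8
```

Call:
carry_out:
  deltas:
    - {"dp": [0,0.4,0],"roll": 0,"gripper": -0.3}
    - {"dp": [0,0.8,0],"roll": 0,"gripper": -0.3}
    - {"dp": [0,1.2,0],"roll": 0,"gripper": -0.3}
    - {"dp": [0,1.2,0],"roll": 0,"gripper": -0.3}

```text
clock: 9.23
eef_pos: [521.8, 162.4, 26.5]
eef_rot: [3.142, 0.0, 2.545]
wrist_force: [-1.9, -0.9, 1.9]
finger_gap: 40.2
finger_force: 30.0
```

```bash
python3 -c "
from h import *
st()"
```

```text
t 9.23 pos [521.8 162.4  26.5] rpy [3.142 0.    2.545] F [-1.9 -0.9  1.9] M [-0.28  0.2   0.02] gap 40.2 30.0 j6 -0.74
dp [-3.8 -0.3  0. ] roll -0.3
plate-frame: pos [ 9.19 10.4 ] F [-1.1 -1.8] Fz 1.9
```

Call:
carry_out:
  deltas:
    - {"dp": [0,0.4,0],"roll": 0,"gripper": -0.3}
    - {"dp": [0,0.8,0],"roll": 0,"gripper": -0.3}
    - {"dp": [0,1.2,0],"roll": 0,"gripper": -0.3}
    - {"dp": [0,1.2,0],"roll": 0,"gripper": -0.3}

```text
clock: 9.57
eef_pos: [522.5, 163.4, 26.5]
eef_rot: [3.141, 0.0, 2.545]
wrist_force: [0.2, -1.6, 1.6]
finger_gap: 39.8
finger_force: 30.0
```

```bash
python3 -c "
from h import *
st()"
```

```text
t 9.57 pos [522.5 163.4  26.5] rpy [3.141 0.    2.545] F [ 0.2 -1.6  1.6] M [-0.19  0.21  0.  ] gap 39.8 30.0 j6 -0.74
dp [-3.8 -1.5  0. ] roll -0.3
plate-frame: pos [ 9.23 11.61] F [ 1.  -1.3] Fz 1.6
```

Call:
carry_out:
  deltas:
    - {"dp": [0,0.4,0],"roll": 0,"gripper": -0.3}
    - {"dp": [0,0.8,0],"roll": 0,"gripper": -0.3}
    - {"dp": [0,1.2,0],"roll": 0,"gripper": -0.3}
    - {"dp": [0,1.2,0],"roll": 0,"gripper": -0.3}

```text
clock: 9.9
eef_pos: [522.7, 163.7, 26.5]
eef_rot: [-3.14, -0.0, 2.545]
wrist_force: [-4.2, -7.2, 5.9]
finger_gap: 39.9
finger_force: 30.0
```

```bash
python3 -c "
from h import *
st()"
```

```text
t 9.9 pos [522.7 163.7  26.5] rpy [-3.14  -0.     2.545] F [-4.2 -7.2  5.9] M [-1.39  0.98  0.14] gap 39.9 30.0 j6 -0.74
dp [-3.8 -1.9  0.1] roll -0.3
plate-frame: pos [ 9.22 11.96] F [ 0.5 -8.3] Fz 5.9
```

Long stop found (about 8 N). Now the end stop.

Call:
carry_out:
  deltas:
    - {"dp": [0,-0.3,-0.2],"roll": 0,"gripper": -0.3}
    - {"dp": [-0.7,-0.3,-0.2],"roll": 0,"gripper": -0.3}
    - {"dp": [-1.2,-0.3,-0.2],"roll": 0,"gripper": -0.3}
    - {"dp": [-1.7,-0.3,-0.2],"roll": 0,"gripper": -0.3}
    - {"dp": [-2.2,-0.3,-0.2],"roll": 0,"gripper": -0.3}
    - {"dp": [-2.2,-0.3,-0.2],"roll": 0,"gripper": -0.3}

```text
clock: 10.4
eef_pos: [523.6, 163.1, 26.6]
eef_rot: [-3.14, -0.002, 2.546]
wrist_force: [-9.8, 1.1, 7.1]
finger_gap: 40.0
finger_force: 30.0
```

```bash
python3 -c "
from h import *
st()"
```

```text
t 10.4 pos [523.6 163.1  26.6] rpy [-3.140e+00 -2.000e-03  2.546e+00] F [-9.8  1.1  7.1] M [-0.08  1.89  0.23] gap 40.0 30.0 j6 -0.74
dp [-2.7 -1.9  0.1] roll -0.3
plate-frame: pos [10.31 11.96] F [-8.8 -4.5] Fz 7.1
```

Call:
carry_out:
  deltas:
    - {"dp": [0,0,-0.3],"roll": 0,"gripper": -0.3}
    - {"dp": [0,0,-0.3],"roll": 0,"gripper": -0.3}
    - {"dp": [-0.4,0,-0.3],"roll": 0,"gripper": -0.3}
    - {"dp": [-0.4,0,-0.3],"roll": 0,"gripper": -0.3}

```text
clock: 10.73
eef_pos: [524.2, 162.7, 26.6]
eef_rot: [-3.14, -0.002, 2.546]
wrist_force: [-6.3, -1.1, 1.1]
finger_gap: 39.4
finger_force: 30.0
```

```bash
python3 - <<'E'
from h import *
st()
s=viewer.camera("scene")[:,:,::-1];t=viewer.camera("top")[:,:,::-1]
r=lambda i,x,y:cv2.resize(i[y:y+100,x:x+100],(400,400),interpolation=cv2.INTER_CUBIC)
cv2.imwrite("pics/c4.png",np.hstack([r(s,170,215),r(t,150,200)]))
E
```

```text
t 10.73 pos [524.2 162.7  26.6] rpy [-3.140e+00 -2.000e-03  2.546e+00] F [-6.3 -1.1  1.1] M [-0.28  1.19  0.19] gap 39.4 30.0 j6 -0.74
dp [-2.  -1.9  0.1] roll -0.3
plate-frame: pos [11.04 11.95] F [-4.6 -4.4] Fz 1.1
```

View pics/c4.png

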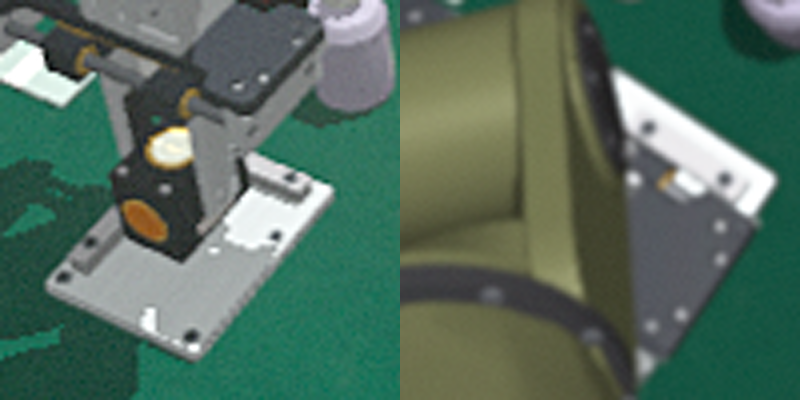

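The cube sits square against the long stop at (100,245) and close to the end stop at (280,180). It slid when I eased the downward force, so that reading was friction; I'll keep pushing in x.

Call:
carry_out:
  deltas:
    - {"dp": [-0.4,0,0],"roll": 0,"gripper": -0.3}
    - {"dp": [-0.8,0,0],"roll": 0,"gripper": -0.3}
    - {"dp": [-1.2,0,0],"roll": 0,"gripper": -0.3}
    - {"dp": [-1.2,0,0],"roll": 0,"gripper": -0.3}

```text
clock: 11.17
eef_pos: [525.2, 162.0, 26.6]
eef_rot: [-3.14, -0.002, 2.546]
wrist_force: [-6.2, -1.5, 1.5]
finger_gap: 39.9
finger_force: 30.0
```

```bash
python3 -c "
from h import *
st()"
```

```text
t 11.17 pos [525.2 162.   26.6] rpy [-3.140e+00 -2.000e-03  2.546e+00] F [-6.2 -1.5  1.5] M [-0.27  1.21  0.22] gap 39.9 30.0 j6 -0.74
dp [-0.8 -1.9  0.1] roll -0.3
plate-frame: pos [12.22 11.96] F [-4.3 -4.7] Fz 1.5
```

Sliding at a constant force (friction about 4 N), not on the stop yet.

Call:
carry_out:
  deltas:
    - {"dp": [-0.4,0,0],"roll": 0,"gripper": -0.3}
    - {"dp": [-0.8,0,0],"roll": 0,"gripper": -0.3}
    - {"dp": [-1.2,0,0],"roll": 0,"gripper": -0.3}
    - {"dp": [-1.2,0,0],"roll": 0,"gripper": -0.3}

```text
clock: 11.5
eef_pos: [525.3, 161.9, 26.6]
eef_rot: [-3.14, -0.004, 2.546]
wrist_force: [-12.7, 3.2, 7.1]
finger_gap: 39.5
finger_force: 30.0
```

```bash
python3 -c "
from h import *
st()"
```

```text
t 11.5 pos [525.3 161.9  26.6] rpy [-3.14  -0.004  2.546] F [-12.7   3.2   7.1] M [0.57 2.5  0.16] gap 39.5 30.0 j6 -0.74
dp [-0.6 -1.9  0.1] roll -0.3
plate-frame: pos [12.38 11.95] F [-12.3  -4.4] Fz 7.1
```

Call:
carry_out:
  deltas:
    - {"dp": [0,0.2,-0.2],"roll": 0,"gripper": -0.3}
    - {"dp": [-0.3,0.5,-0.3],"roll": 0,"gripper": -0.3}
    - {"dp": [-0.3,0.5,-0.3],"roll": 0,"gripper": -0.3}
    - {"dp": [-0.3,0.5,-0.3],"roll": 0,"gripper": -0.3}
    - {"dp": [-0.3,0.5,-0.3],"roll": 0,"gripper": -0.3}
    - {"dp": [-0.3,0.5,-0.3],"roll": 0,"gripper": -0.3}

```text
clock: 12.0
eef_pos: [525.4, 161.9, 26.7]
eef_rot: [-3.138, -0.005, 2.546]
wrist_force: [-15.6, 2.8, 6.8]
finger_gap: 40.0
finger_force: 30.0
```

```bash
python3 -c "
from h import *
st()"
```

```text
t 12.0 pos [525.4 161.9  26.7] rpy [-3.138 -0.005  2.546] F [-15.6   2.8   6.8] M [0.2  2.82 0.17] gap 40.0 30.0 j6 -0.74
dp [-0.6 -1.9  0.2] roll -0.3
plate-frame: pos [12.39 11.98] F [-14.5  -6.4] Fz 6.8
```

Call:
carry_out:
  deltas:
    - {"dp": [0,0.2,-0.2],"roll": 0,"gripper": -0.3}
    - {"dp": [0,0.5,-0.3],"roll": 0,"gripper": -0.3}
    - {"dp": [0,0.5,-0.3],"roll": 0,"gripper": -0.3}
    - {"dp": [0,0.5,-0.3],"roll": 0,"gripper": -0.3}
    - {"dp": [0,0.5,-0.3],"roll": 0,"gripper": -0.3}
    - {"dp": [0,0.5,-0.3],"roll": 0,"gripper": -0.3}

```text
clock: 12.5
eef_pos: [525.3, 161.9, 26.7]
eef_rot: [-3.137, -0.005, 2.546]
wrist_force: [-15.3, -1.5, 5.8]
finger_gap: 39.8
finger_force: 30.0
```

```bash
python3 -c "
from h import *
st()"
```

```text
t 12.5 pos [525.3 161.9  26.7] rpy [-3.137 -0.005  2.546] F [-15.3  -1.5   5.8] M [-0.31  2.94  0.17] gap 39.8 30.0 j6 -0.74
dp [-0.6 -1.9  0.2] roll -0.3
plate-frame: pos [12.37 11.97] F [-11.9  -9.8] Fz 5.8
```

Both pushes are stalled on the stops at about 12 N and 10 N, and the cube is level and held. I'll hand in.

```bash
python3 -c "
from h import *
print(manip.sign_off()); st()"
```

```text
the job is handed in; nothing more can be done
None
the job is handed in; nothing more can be done
```

The job is handed in; no verdict was returned. By my last readings the filter cube is flat in the corner, still gripped at 30 N, orange window away from the short stop, pressing about 12 N on the end stop and 10 N on the long stop at the wrist (friction included); nothing else was touched.

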